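# Move charged battery packs to the analyser, bay for bay

## Robot

A 6-joint arm with a two-finger parallel gripper is mounted at the origin on a cart in front of the work surface, level with it; the furniture and walls round the work are solid. World frame = base frame: x ahead of the robot, y to its left, z up, the work surface at z = 0. Lengths are in m, angles in degrees, forces in N, time in s.
With the tool pointing down it reaches from about 0.4 to 0.825 m from the base axis. Payload 7 kg.
Tool frame: the origin (TCP) lies on the centre line of the jaws, within the pads' length; the fingertips stand 17 mm ahead of it and the grasp point (between the pads) lies 2 mm behind it; y points along the fingers, z is the direction in which the jaws open and shut, and the axes are right-handed (so a half turn about y gives the same grasp; the last joint's range is limited). The gripper opens to 88 mm and grips with 3 to 60 N. Pads are 19 mm wide; open, the fingers measure 130 mm over their backs; the gripper's body (78 mm by 193 mm) begins 47 mm behind the grasp point.
Start: joints at [-46.69, 20.546, 0.682, 0, -70.136, -16.507], TCP at [0.304, -0.602, 0.204] pointing down, gripper open.
Joint ranges: [-176.03, 176.03], [-82.01, 121.73], [-58.28, 71.71], [-173.87, 95.51], [-174.79, -0.11], [-173.66, 173.66]. Speed limits (degrees/s): [136.94, 136.94, 172.46, 180, 180, 180].

## Interface

Orientations are given as [roll, pitch, yaw] about the fixed x, y, z axes, in that order (R = Rz(yaw) Ry(pitch) Rx(roll)).
In Python, from plant import r, capture, camera_info gives the robot as it stands. The module is installed in compiled form; this text tells all that it offers.
- The arm moves only by the tool apply_moves, never from a script. Its argument "deltas" is a list of rows, each an object of numbers: "tx", "ty", "tz": the shift along the tool's x, y, z in m; "turn": the turn about the tool's y in rad; "gripper": the finger opening in m, from 0 to 0.0876. A call has 1 to 5 rows; each row is the pose to reach, as a shift and turn from the pose commanded when the call began, along the tool's axes at that moment; what a row does not reach only later rows make up. A row lasts 1/10 s, in which the tool goes at most 50 mm and 8.59 degrees, less where a joint would pass 70% of its speed; a pose out of reach is approached as far as the arm can. A call with a gripper value outside its range is refused whole. The fingers move at their own pace and stop on an object; "newtons" is the grip in N (left out, the last holds). Time passes only in rows, so rows that repeat a pose let the fingers close. It gives the time, the measured TCP pose, the force and the opening at its end, in the units of the state.
- r.get_state(): the state, without advancing time (a new reading comes with each control period).
- capture(name): name is "scene" or "side" or "wrist"; returns (picture, depth): 420x560x3 uint8, red, green, blue; 420x560 float32, m along the optical axis (not along the pixel's ray), 0 where there is no reading.
- camera_info(name): a dict with "K" (3x3 intrinsics, pixels), "k1" (the pictures are not rectified: a ray, as slopes to the right and down, at radius r is drawn at 1 + k1 r^2 times it, then the intrinsics apply), "eye" and "orientation" of the camera in the world; the wrist camera has in their place "tool_from_camera" (4x4, takes a point from camera to tool coordinates, whose origin is the TCP and whose axes are the tool frame's). Camera axes: x right, y up, looking along -z (the intrinsics and any distortion apply to the point x, -y, -z); pixel columns grow to the right and rows downward; lengths in m; the calibration is good to about 2 mm. A picture is of the moment at which its call begins: read the wrist's pose just before it. camera_info takes no time and is no camera call.
- r.close_job(): hands the job in, once; it reports no verdict.
The state is a dict: "time_s": time; "joints": joint angles; "qd": joint speeds; "joint_torque": joint torques, N m; "tcp_pos": TCP position; "eef_rot": TCP orientation; "contact_force": force on the tool from outside, world axes, zero at the start; "moment": the same for the moment, N m; "gripper_width": finger opening in m.
Only numpy, scipy, OpenCV 4.12 (cv2) and the standard library are available. Lean on these libraries where they do the work, as an engineer would, in place of code of your own. Each camera call takes 0.05 s, during which the arm holds its last target.

## Task

Move the four battery packs from the black charger into the white analyser in the same order: the pack from the charger's first bay on the left goes into the analyser's first bay on the left, and so on along the row, because the test log is kept by bay number. Stand each pack upright and fully home in its well and let go of it; leave the tape, the cutters and the green circuit board alone.

Things in the scene. Friction and masses are not known exactly. Their poses are not given: they have to be found in the camera images.
- pack_red_center (a point): Battery pack: upright dark-grey block, red cap on top, 38 (own x, across the row) x 28 (y) x 84 mm (z, up), 0.1 to 0.2 kg. Point: its centre, 42 mm above its foot. It stands in a charger well, upper 66 mm free. Neighbours are 50 mm apart (22 mm gaps): grip its 38 mm across, fingers before and behind the row, here or up to 25 mm higher.
- pack_yellow_center (a point): Battery pack: upright dark-grey block, yellow cap on top, 38 (own x, across the row) x 28 (y) x 84 mm (z, up), 0.1 to 0.2 kg. Point: its centre, 42 mm above its foot. It stands in a charger well, upper 66 mm free. Neighbours are 50 mm apart (22 mm gaps): grip its 38 mm across, fingers before and behind the row, here or up to 25 mm higher.
- pack_green_center (a point): Battery pack: upright dark-grey block, green cap on top, 38 (own x, across the row) x 28 (y) x 84 mm (z, up), 0.1 to 0.2 kg. Point: its centre, 42 mm above its foot. It stands in a charger well, upper 66 mm free. Neighbours are 50 mm apart (22 mm gaps): grip its 38 mm across, fingers before and behind the row, here or up to 25 mm higher.
- pack_white_center (a point): Battery pack: upright dark-grey block, white cap on top, 38 (own x, across the row) x 28 (y) x 84 mm (z, up), 0.1 to 0.2 kg. Point: its centre, 42 mm above its foot. It stands in a charger well, upper 66 mm free. Neighbours are 50 mm apart (22 mm gaps): grip its 38 mm across, fingers before and behind the row, here or up to 25 mm higher.
- well_red: The charger's black clip-on well in which the red-capped pack stands at the start (it tells which place in the row that pack came from); fixed to the charger. 62 (x, across the row) x 49 (y, along it) x 22 mm high; origin at the centre of its underside, inner floor 4 mm above.
- well_yellow: The charger's black clip-on well in which the yellow-capped pack stands at the start (it tells which place in the row that pack came from); fixed to the charger. 62 (x, across the row) x 49 (y, along it) x 22 mm high; origin at the centre of its underside, inner floor 4 mm above.
- well_green: The charger's black clip-on well in which the green-capped pack stands at the start (it tells which place in the row that pack came from); fixed to the charger. 62 (x, across the row) x 49 (y, along it) x 22 mm high; origin at the centre of its underside, inner floor 4 mm above.
- well_white: The charger's black clip-on well in which the white-capped pack stands at the start (it tells which place in the row that pack came from); fixed to the charger. 62 (x, across the row) x 49 (y, along it) x 22 mm high; origin at the centre of its underside, inner floor 4 mm above.
- charger: Black four-bay charger, 226 mm long, 30 mm high, fixed. Origin: underside, below the middle of the row. +y: along the row to its left end seen from the robot; -x: towards the robot (sloped panel, green lamps). Well centres at x = 0, y = +75, +25, -25, -75 mm: bays 1 to 4 from left to right. Packs stand 12 mm above the origin.
- analyser: White four-bay analyser, empty, fixed; origin, axes, size and bays as the charger's (bays 1 to 4 at y = +75, +25, -25, -75 mm; -x faces the robot, panel with dark read-outs). Grey wells: floor 12 mm above origin, straight guide 41 (x) x 31 (y) mm up to 20 mm, then a funnel to 53 x 43 mm at the rim, 30 mm up. A seated pack's centre is 54 mm above the origin.
- film_tape: Bystander: roll of amber tape, 74 mm across, 15 mm high, lying on the bench near the board on which the docks stand; origin at the centre of its underside. Leave it alone.
- side_cutters: Bystander: red-handled side cutters, 43 x 109 x 12 mm, lying on the bench near the board on which the docks stand; origin at the centre of its underside. Leave it alone.
- board_green: Bystander: loose green circuit board, 52 x 70 x 12 mm, lying on the bench near the board on which the docks stand; origin at the centre of its underside. Leave it alone.

How it is judged:
By the outcome, as a careful person would: the job done as asked, in the order asked, and still so for the second after the job is handed in, with the robot touching nothing.
It also fails if it takes over 96 s, if anything falls off the work surface, if the arm or the gripper's body presses on something with over 40 N, if the wrist force passes 120 N, or if a joint passes its speed limit or range.

## Working session

There is one attempt and no reset: what is moved stays moved. The work goes in short steps, Python scripts to look and compute and a tool call to move; the robot and the scene stay as the last step left them, time stands still between calls to the robot, and variables do not carry over. Pictures are saved under pics/ and viewed, and the job is handed in when it is done.

Besides the shell and the picture viewer there is one more tool, called after "Call:" in YAML: its name, and indented under it one key for each argument. apply_moves: Moves the arm, as the interface text tells. Its arguments: {"type":"object","properties":{"deltas":{"type":"array","items":{"type":"object","properties":{"tx":{"type":"number"},"ty":{"type":"number"},"tz":{"type":"number"},"turn":{"type":"number"},"gripper":{"type":"number"}}}},"newtons":{"type":"number"}},"required":["deltas"]}

```bash
ls; mkdir -p pics; python3 - <<'E'
from plant import r, capture, camera_info
import cv2,numpy as np
print(r.get_state())
for n in ["scene","side","wrist"]:
    print(n,camera_info(n))
for n in ["scene","side"]:
    p,d=capture(n); cv2.imwrite(f"pics/{n}0.png",p[:,:,::-1]); np.save(f"pics/{n}0.npy",d)
E
```

```text
pics
{'time_s': 0.0, 'joints': array([-4.66905945e+01,  2.05906536e+01,  6.32955625e-01, -2.26026050e-02,
       -7.01346122e+01, -1.65061945e+01]), 'qd': array([-0.0123249 , -0.03271858,  0.01523136,  0.11628162,  0.07479549,
       -0.01636791]), 'joint_torque': array([-9.36293945e-04, -5.82717204e+01,  2.93064594e+01,  6.99743316e+00,
        6.87775886e-03, -1.53573164e-04]), 'tcp_pos': array([ 0.30411379, -0.60201211,  0.20311751]), 'eef_rot': array([-8.99054564e+01,  5.85782390e-03,  2.67955180e+01]), 'contact_force': array([0.36685566, 0.34548026, 0.70377949]), 'moment': array([-0.0358142 , -0.01753486, -0.00102763]), 'gripper_width': 0.08747004152716308}
scene {'K': array([[391.55822624,   0.        , 276.7601734 ],
       [  0.        , 391.55822624, 209.32953159],
       [  0.        ,   0.        ,   1.        ]]), 'k1': -0.05453262528400193, 'eye': array([-0.01929255, -0.74476358,  0.74716254]), 'orientation': array([ 46.5508487 ,   0.3863022 , -46.77000256])}
side {'K': array([[432.99973368,   0.        , 279.17151318],
       [  0.        , 432.99973368, 205.16219308],
       [  0.        ,   0.        ,   1.        ]]), 'k1': -0.053734077740677746, 'eye': array([0.29337718, 0.45639022, 0.45343524]), 'orientation': array([  63.13986203,   -1.28685468, -164.0301318 ])}
wrist {'K': array([[316.1826996 ,   0.        , 278.18964615],
       [  0.        , 316.1826996 , 216.75961211],
       [  0.        ,   0.        ,   1.        ]]), 'k1': -0.05805190736749221, 'tool_from_camera': array([[-3.63654020e-04, -9.55591995e-01, -2.94692734e-01,
        -7.96916572e-02],
       [ 8.72062975e-04,  2.94692338e-01, -9.55591788e-01,
        -1.80502191e-01],
       [ 9.99999554e-01, -6.04495417e-04,  7.26170344e-04,
        -9.36040039e-04],
       [ 0.00000000e+00,  0.00000000e+00,  0.00000000e+00,
         1.00000000e+00]])}
```

View pics/scene0.png

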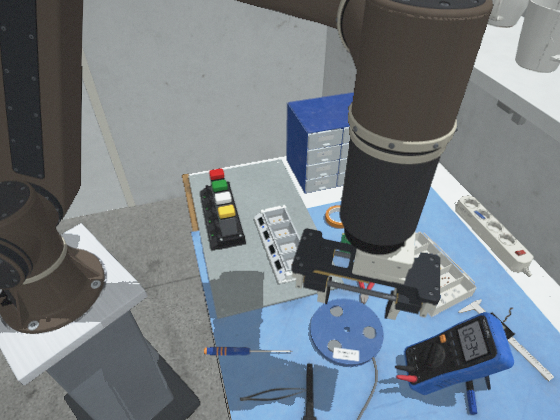

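View pics/side0.png

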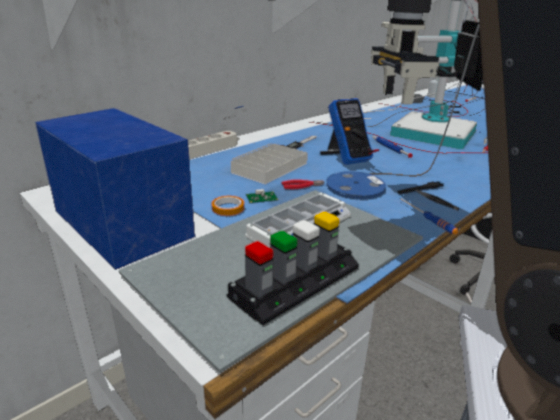

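The scene shows the charger (around 222,215) with caps from the far/left end in the order red, green, white, yellow. The analyser is right of it (275,245). The side view gives the same order. Now measuring both.

```bash
cat > h.py <<'E'
import numpy as np,cv2
from scipy.spatial.transform import Rotation as Ro
from plant import r,capture,camera_info
def rot(e): return Ro.from_euler('xyz',e,degrees=True).as_matrix()
def campose(n,st=None):
    ci=camera_info(n)
    if n=='wrist':
        T=ci['tool_from_camera'];R=rot(st['eef_rot'])
        return ci,R@T[:3,:3],R@T[:3,3]+st['tcp_pos']
    return ci,rot(ci['orientation']),np.array(ci['eye'])
def cloud(n,d,st=None):
    ci,R,e=campose(n,st);K=ci['K'];h,w=d.shape
    u,v=np.meshgrid(np.arange(w,dtype=float),np.arange(h,dtype=float))
    pts=np.stack([u.ravel(),v.ravel()],1)[:,None]
    x=cv2.undistortPoints(pts,K,np.array([ci['k1'],0,0,0,0.]))[:,0].reshape(h,w,2)
    P=np.stack([x[...,0]*d,-x[...,1]*d,-d],-1)
    return P@R.T+e
def project(n,P,st=None):
    ci,R,e=campose(n,st)
    p=(np.asarray(P)-e)@R; p=p*[1,-1,-1]
    s=p[:,:2]/p[:,2:]; r2=(s**2).sum(1,keepdims=True)
    s=s*(1+ci['k1']*r2);K=ci['K']
    return s*[K[0,0],K[1,1]]+[K[0,2],K[1,2]]
def masks(p):
    H=cv2.cvtColor(p,cv2.COLOR_RGB2HSV);h,s,v=[H[...,i].astype(int) for i in range(3)]
    return dict(red=((h<6)|(h>174))&(s>170)&(v>90),yellow=(h>20)&(h<30)&(s>150)&(v>100),green=(h>50)&(h<75)&(s>150)&(v>60))
E
python3 - <<'E'
from h import *
for n in ["scene","side"]:
    p=cv2.imread(f"pics/{n}0.png")[:,:,::-1].copy();d=np.load(f"pics/{n}0.npy")
    C=cloud(n,d)
    for k,m in masks(p).items():
        m=m&(d>0)&(C[...,2]>.07)&(C[...,2]<.2)
        q=C[m]
        if len(q)<5: print(n,k,len(q));continue
        zt=np.percentile(q[:,2],95); t=q[q[:,2]>zt-.006]
        print(n,k,len(q),'ztop',zt.round(4),'mean',t.mean(0).round(4),'ext',np.ptp(t,axis=0).round(3))
    # board height
    for (u,v) in ([(260,290),(240,180)] if n=="scene" else [(180,280),(330,290),(240,365)]): print(n,u,v,C[v,u].round(4))
E
```

```text
scene red 123 ztop 0.1087 mean [ 0.4643 -0.0641  0.1069] ext [0.037 0.035 0.007]
scene yellow 174 ztop 0.109 mean [ 0.386  -0.1914  0.107 ] ext [0.042 0.038 0.007]
scene green 132 ztop 0.109 mean [ 0.4386 -0.1059  0.1068] ext [0.04  0.034 0.006]
scene 260 290 [ 0.3248 -0.3629  0.0126]
scene 240 180 [ 0.5611 -0.0424  0.0116]
side red 404 ztop 0.1087 mean [ 0.4626 -0.0545  0.107 ] ext [0.041 0.036 0.007]
side yellow 313 ztop 0.1088 mean [ 0.3848 -0.1827  0.1071] ext [0.041 0.037 0.006]
side green 367 ztop 0.1087 mean [ 0.4365 -0.0964  0.107 ] ext [0.04  0.037 0.007]
side 180 280 [ 0.6038 -0.0631  0.0138]
side 330 290 [ 0.36   -0.1144  0.0127]
side 240 365 [0.4487 0.0674 0.0013]
```

```bash
python3 - <<'E'
import cv2
a=cv2.imread("pics/scene0.png")[150:310,170:330];cv2.imwrite("pics/sc_crop.png",cv2.resize(a,(640,640),interpolation=cv2.INTER_CUBIC)[:600])
a=cv2.imread("pics/side0.png")[180:330,210:380];cv2.imwrite("pics/si_crop.png",cv2.resize(a,(680,600),interpolation=cv2.INTER_CUBIC))
E
```

```text
(no output)
```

View pics/sc_crop.png

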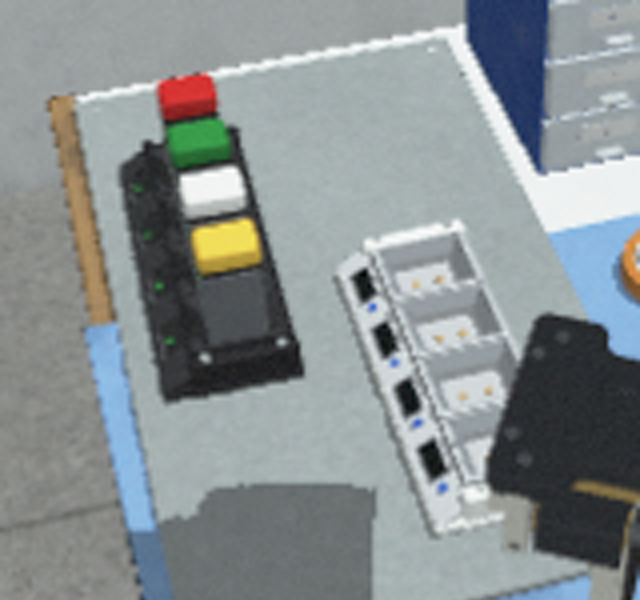

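View pics/si_crop.png

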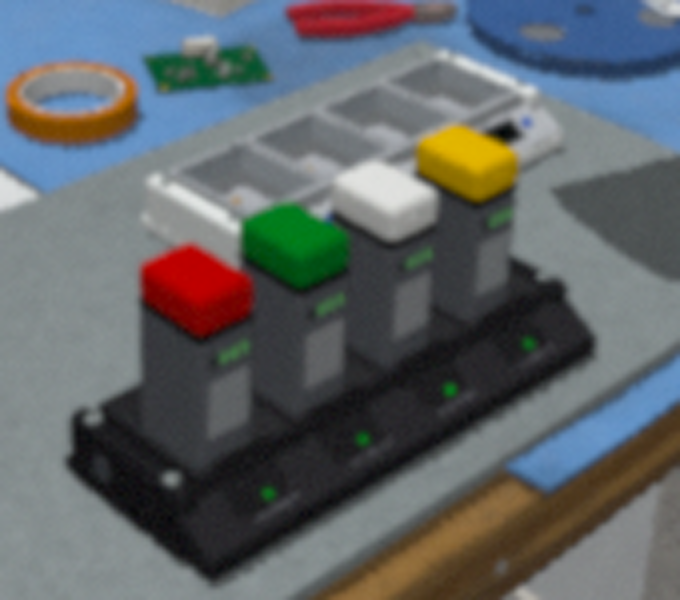

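```bash
python3 - <<'E'
from h import *
for n in ["scene","side"]:
    p=cv2.imread(f"pics/{n}0.png")[:,:,::-1].copy();d=np.load(f"pics/{n}0.npy")
    C=cloud(n,d);H=cv2.cvtColor(p,cv2.COLOR_RGB2HSV)
    m=(d>0)&(C[...,2]>.035)&(C[...,2]<.05)&(H[...,1]<40)&(H[...,2]>150)&(C[...,0]<.7)&(C[...,0]>.3)&(C[...,1]<.05)&(C[...,1]>-.45)
    m=cv2.morphologyEx(m.astype(np.uint8),cv2.MORPH_CLOSE,np.ones((5,5)))
    nl,l,s,c=cv2.connectedComponentsWithStats(m)
    for i in range(1,nl):
        if s[i,4]>60:
            q=C[(l==i)&(d>0)&(C[...,2]>.03)&(C[...,2]<.05)]
            print(n,s[i],cv2.minAreaRect((q[:,:2]*1000).astype(np.float32)),q[:,2].max().round(4))
E
```

```text
scene [306 178  19   8  85] ((678.3779296875, -231.82846069335938), (6.646477222442627, 52.98655700683594), 58.66316604614258) 0.0499
scene [260 205  40  72 800] ((464.0516052246094, -311.4320373535156), (224.29290771484375, 68.77263641357422), 60.174827575683594) 0.0446
side [318 193  27  13  91] ((410.459716796875, -398.613525390625), (29.07567024230957, 61.10349655151367), 43.66524887084961) 0.0429
side [283 213  30  16  99] ((460.2181396484375, -277.7157287597656), (79.24981689453125, 25.568702697753906), 58.8786735534668) 0.0433
side [247 222  25  18 166] ((514.9227905273438, -219.76861572265625), (19.031129837036133, 64.97701263427734), 58.681304931640625) 0.0424
```

Call:
apply_moves:
  deltas:
    - {"tx": 0.033,"ty": -0.005,"tz": 0.031,"turn": -0.06}
    - {"tx": 0.066,"ty": -0.01,"tz": 0.062,"turn": -0.12}
    - {"tx": 0.099,"ty": -0.015,"tz": 0.093,"turn": -0.18}
    - {"tx": 0.132,"ty": -0.02,"tz": 0.124,"turn": -0.24}
    - {"tx": 0.165,"ty": -0.025,"tz": 0.155,"turn": -0.3}

```text
invalid input at $.deltas[0]: expected keys tx, ty, tz, turn, gripper
```

```bash
cat >> h.py <<'E'
def go(tgt,yaw,st=None):
    "deltas to reach tgt with yaw from current measured pose"
    st=st or r.get_state();R=rot(st['eef_rot']);d=R.T@(np.array(tgt)-st['tcp_pos'])
    dy=(yaw-st['eef_rot'][2]+180)%360-180
    print('t',round(st['time_s'],2),'pos',st['tcp_pos'].round(4),'rpy',st['eef_rot'].round(2),'F',st['contact_force'].round(1),'w',round(st['gripper_width'],4))
    print('  tx,ty,tz',d.round(4),'turn',round(-np.deg2rad(dy),4))
E
python3 -c "
from h import *
go([.44,-.22,.25],58.6)"
```

```text
t 0.1 pos [ 0.3041 -0.6021  0.2033] rpy [-8.992e+01  1.000e-02  2.679e+01] F [-0.6  0.   0.3] w 0.0875
  tx,ty,tz [ 0.2935 -0.0464  0.2799] turn -0.5551
```

Call:
apply_moves:
  deltas:
    - {"tx": 0.033,"ty": -0.005,"tz": 0.031,"turn": -0.06,"gripper": 0.0876}
    - {"tx": 0.066,"ty": -0.01,"tz": 0.062,"turn": -0.12,"gripper": 0.0876}
    - {"tx": 0.099,"ty": -0.015,"tz": 0.093,"turn": -0.18,"gripper": 0.0876}
    - {"tx": 0.132,"ty": -0.02,"tz": 0.124,"turn": -0.24,"gripper": 0.0876}
    - {"tx": 0.165,"ty": -0.025,"tz": 0.155,"turn": -0.3,"gripper": 0.0876}

```text
time_s: 0.6
tcp_pos: [0.3818, -0.388, 0.2289]
eef_rot: [-90.0, 0.0, 44.1]
contact_force: [1.0, 0.1, 0.9]
gripper_width: 0.0876
```

```bash
python3 -c "
from h import *
go([.44,-.22,.25],58.6)"
```

```text
t 0.6 pos [ 0.3818 -0.388   0.2289] rpy [-89.97   0.    44.11] F [1.  0.1 0.9] w 0.0876
  tx,ty,tz [ 0.1587 -0.0211  0.0801] turn -0.2529
```

Call:
apply_moves:
  deltas:
    - {"tx": 0.04,"ty": -0.005,"tz": 0.02,"turn": -0.063,"gripper": 0.0876}
    - {"tx": 0.08,"ty": -0.01,"tz": 0.04,"turn": -0.126,"gripper": 0.0876}
    - {"tx": 0.12,"ty": -0.015,"tz": 0.06,"turn": -0.19,"gripper": 0.0876}
    - {"tx": 0.159,"ty": -0.021,"tz": 0.08,"turn": -0.253,"gripper": 0.0876}
    - {"tx": 0.159,"ty": -0.021,"tz": 0.08,"turn": -0.253,"gripper": 0.0876}

```text
time_s: 1.1
tcp_pos: [0.4422, -0.2181, 0.2509]
eef_rot: [-90.1, -0.1, 58.9]
contact_force: [0.1, -0.1, -0.2]
gripper_width: 0.0875
```

```bash
python3 - <<'E'
from h import *
st=r.get_state();p,d=capture('wrist');cv2.imwrite("pics/w1.png",p[:,:,::-1]);np.save("pics/w1.npy",d);np.savez("pics/w1s.npz",tcp_pos=st['tcp_pos'],eef_rot=st['eef_rot'])
print(st['tcp_pos'],st['eef_rot'],st['joints'])
C=cloud('wrist',d,st)
for k,m in masks(p).items():
        m=m&(d>0)&(C[...,2]>.09)&(C[...,2]<.2)
        q=C[m]
        if len(q)<5: print(k,len(q));continue
        zt=np.percentile(q[:,2],90); m2=m&(C[...,2]>zt-.005);t=C[m2]
        print(k,len(q),'ztop',zt.round(4),'mean',t.mean(0).round(4),cv2.minAreaRect((t[:,:2]*1000).astype(np.float32)))
E
```

```text
[ 0.44218635 -0.21805349  0.25093199] [-9.00888003e+01 -7.35038412e-02  5.88765371e+01] [-3.37615950e+00  1.37018843e+00 -1.73350573e+01 -2.50473548e-02
 -7.11819455e+01 -2.77393043e+01]
red 0
yellow 0
green 0
```

View pics/w1.png

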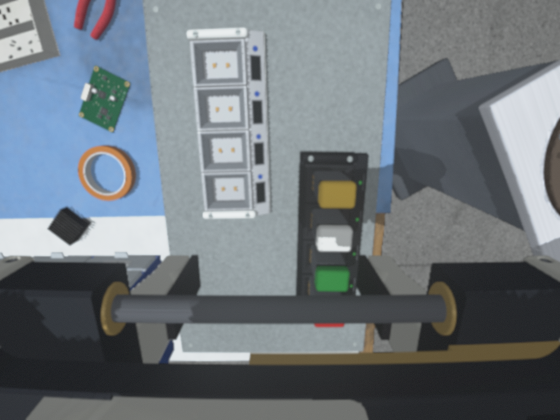

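The wrist view shows the analyser at left (wells at about (222,65), (222,108), (226,150), (230,190)). The charger is at right, with yellow (337,194), white (334,239), green (332,279), and red (330,322) behind the finger bar. The cap masks came back empty, so I'm checking the depth.

```bash
python3 - <<'E'
from h import *
st=dict(np.load("pics/w1s.npz"));d=np.load("pics/w1.npy");p=cv2.imread("pics/w1.png")[:,:,::-1].copy()
C=cloud('wrist',d,st)
H=cv2.cvtColor(p,cv2.COLOR_RGB2HSV)
for u,v in [(337,194),(334,239),(332,279),(330,323),(222,65),(222,108),(226,150),(230,190),(280,150),(218,33),(230,215)]: print(u,v,d[v,u],C[v,u].round(4),H[v,u])
E
```

```text
337 194 0.33032918 [ 0.3877 -0.1918  0.1086] [ 23 145 156]
334 239 0.34559008 [ 0.4142 -0.1487  0.1082] [ 90   3 229]
332 279 0.36011517 [ 0.4392 -0.1065  0.1082] [ 65 138 140]
330 323 0.08901313 [ 0.4172 -0.2326  0.3552] [179 119 124]
222 65 0.3697294 [ 0.4266 -0.3762  0.025 ] [101  13 217]
222 108 0.38546664 [ 0.454  -0.3354  0.0237] [103  14 217]
226 150 0.39989027 [ 0.4779 -0.2902  0.0244] [104  15 216]
230 190 0.4135415 [ 0.5018 -0.2444  0.026 ] [106  16 211]
280 150 0.41069233 [ 0.4198 -0.2538  0.0133] [ 97  20 167]
218 33 0.34438452 [ 0.4109 -0.4028  0.042 ] [ 90   4 237]
230 215 0.4088108 [ 0.5166 -0.2184  0.0402] [ 90   4 239]
```

```bash
cat >> h.py <<'E'
def loosemasks(p):
    H=cv2.cvtColor(p,cv2.COLOR_RGB2HSV);h,s,v=[H[...,i].astype(int) for i in range(3)]
    return dict(red=((h<6)|(h>174))&(s>90)&(v>70),yellow=(h>18)&(h<32)&(s>90),green=(h>50)&(h<75)&(s>90),white=(s<25)&(v>120))
def caps(C,p,d,zlo=.1035,zhi=.115):
    out={}
    for k,m in loosemasks(p).items():
        m=m&(d>0)&(C[...,2]>zlo)&(C[...,2]<zhi)&(C[...,0]<.6)&(C[...,1]>-.45)&(C[...,1]<.1)
        q=C[m]
        if len(q)<30: print(k,len(q));continue
        rc=cv2.minAreaRect((q[:,:2]*1000).astype(np.float32))
        print(k,len(q),'z',np.median(q[:,2]).round(4),'mean',q.mean(0).round(4),'rect',np.round(rc[0],1),np.round(rc[1],1),round(rc[2],1)); out[k]=np.array(rc[0])/1000
    return out
E
python3 - <<'E'
from h import *
st=dict(np.load("pics/w1s.npz"));d=np.load("pics/w1.npy");p=cv2.imread("pics/w1.png")[:,:,::-1].copy()
C=cloud('wrist',d,st)
caps(C,p,d)
m=(d>0)&(C[...,2]>.0385)&(C[...,2]<.046)
m[:, 280:]=0;m[:,:150]=0;m[235:]=0
nl,l,s,c=cv2.connectedComponentsWithStats(m.astype(np.uint8))
i=1+np.argmax(s[1:,4]);q=C[l==i]
print(s[i],cv2.minAreaRect((q[:,:2]*1000).astype(np.float32)))
o=p.copy();o[m]=[255,0,0];cv2.imwrite("pics/w1m.png",cv2.resize(o[20:230,140:400,::-1],None,fx=2.5,fy=2.5))
E
```

```text
red 85 z 0.1079 mean [ 0.4716 -0.0532  0.108 ] rect [471.6 -52.9] [ 5.4 33.9] 58.8
yellow 885 z 0.1081 mean [ 0.3878 -0.1909  0.1078] rect [ 387.5 -190. ] [26.9 37.3] 59.0
green 703 z 0.108 mean [ 0.4398 -0.1048  0.1078] rect [ 439.8 -103.7] [27.5 37.2] 58.8
white 782 z 0.108 mean [ 0.4141 -0.1483  0.1078] rect [ 414.1 -147.2] [27.7 37.4] 57.3
[ 186   28   70  191 4550] ((465.3675231933594, -312.0574035644531), (222.86846923828125, 68.9730224609375), 60.277587890625)
```

View pics/w1m.png

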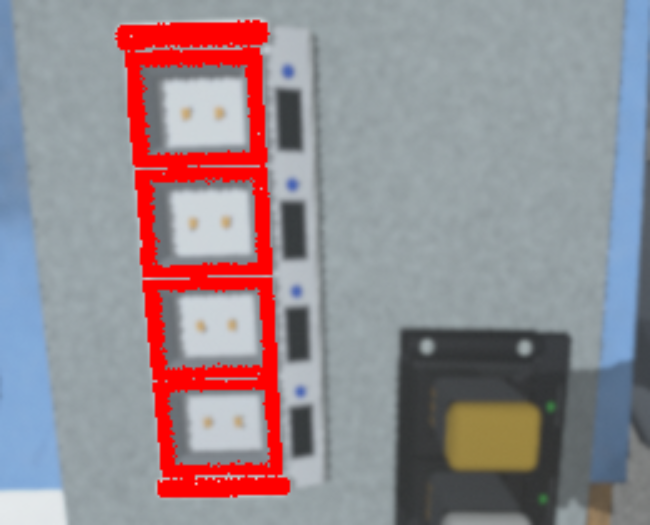

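```bash
cat > an.py <<'E'
from h import *
def wells(n,p,d,st,box,zr=.0425,zthr=.0395):
    ci,R,e=campose(n,st);C=cloud(n,d,st)
    far=cloud(n,np.ones_like(d),st);ray=far-e
    P=e+ray*((zr-e[2])/ray[...,2])[...,None]
    u0,v0,u1,v1=box
    m=np.zeros(d.shape,np.uint8);m[v0:v1,u0:u1]=((d>0)&(C[...,2]>zthr)&(C[...,2]<.05))[v0:v1,u0:u1]
    cs,hi=cv2.findContours(m,cv2.RETR_CCOMP,cv2.CHAIN_APPROX_NONE)
    res=[]
    for c,h in zip(cs,hi[0]):
        if h[3]>=0 and cv2.contourArea(c)>400:
            q=np.array([P[y,x,:2]*1000 for x,y in c[:,0]],np.float32)
            rc=cv2.minAreaRect(q);res.append(rc[0]);print('hole',np.round(rc[0],1),np.round(rc[1],1),round(rc[2],1))
    res=np.array(sorted(res,key=lambda a:a[1]))
    if len(res)==4:
        a=res[3]-res[0];print('centre',res.mean(0).round(1),'ang',np.rad2deg(np.arctan2(a[1],a[0])).round(2),'len',np.linalg.norm(a).round(1))
    return res
E
python3 - <<'E'
from an import *
st=dict(np.load("pics/w1s.npz"));d=np.load("pics/w1.npy");p=cv2.imread("pics/w1.png")[:,:,::-1].copy()
for t in (.038,.0395,.041): print(t);wells('wrist',p,d,st,(150,20,285,235),zthr=t)
E
```

```text
0.038
hole [ 501.3 -246.7] [41.4 51.7] 59.9
hole [ 477.  -290.3] [40.4 50.9] 60.4
hole [ 452.9 -332.8] [40.1 50.7] 60.3
hole [ 428.8 -376.1] [39.4 50.6] 58.3
centre [ 465.  -311.5] ang 60.74 len 148.3
0.0395
hole [ 501.9 -246.9] [42.7 53. ] 60.6
hole [ 477.3 -290. ] [40.9 52.8] 58.7
hole [ 453.  -333.1] [41.7 53.2] 58.6
hole [ 428.5 -376.4] [41.4 52.1] 60.0
centre [ 465.2 -311.6] ang 60.44 len 148.8
0.041
hole [ 478.  -289.5] [44.2 55.3] 60.7
hole [ 453.2 -333.2] [44.  54.8] 58.6
hole [ 428.3 -376.5] [43.6 54.3] 59.7
```

```bash
cat >> h.py <<'E'
PK=dict(red=(.4656,-.0615),green=(.4397,-.1042),white=(.4139,-.1470),yellow=(.3880,-.1897))
BAY={1:(.5022,-.2465),2:(.4775,-.2900),3:(.4529,-.3334),4:(.4281,-.3769)}
E
python3 -c "
from h import *
go([*PK['red'],.2],58.8); go([*PK['red'],.074],58.8)"
```

```text
t 1.15 pos [ 0.4415 -0.2195  0.2505] rpy [-9.005e+01 -4.000e-02  5.875e+01] F [-0.8 -0.5  0.4] w 0.0876
  tx,ty,tz [0.1476 0.0505 0.0614] turn -0.0008
t 1.15 pos [ 0.4415 -0.2195  0.2505] rpy [-9.005e+01 -4.000e-02  5.875e+01] F [-0.8 -0.5  0.4] w 0.0876
  tx,ty,tz [0.1475 0.1765 0.0615] turn -0.0008
```

Call:
apply_moves:
  deltas:
    - {"tx": 0.037,"ty": 0.012,"tz": 0.0155,"turn": 0,"gripper": 0.0876}
    - {"tx": 0.074,"ty": 0.025,"tz": 0.031,"turn": 0,"gripper": 0.0876}
    - {"tx": 0.111,"ty": 0.038,"tz": 0.046,"turn": 0,"gripper": 0.0876}
    - {"tx": 0.1475,"ty": 0.05,"tz": 0.0615,"turn": 0,"gripper": 0.0876}
    - {"tx": 0.1475,"ty": 0.05,"tz": 0.0615,"turn": 0,"gripper": 0.0876}

```text
time_s: 1.65
tcp_pos: [0.4646, -0.0615, 0.1982]
eef_rot: [-89.9, 0.1, 58.6]
contact_force: [0.1, -0.3, 0.0]
gripper_width: 0.0874
```

```bash
python3 - <<'E'
from h import *
go([*PK['red'],.074],58.8)
st=r.get_state();p,d=capture('wrist');cv2.imwrite("pics/w2.png",p[:,:,::-1])
C=cloud('wrist',d,st);caps(C,p,d)
go([*PK['red'],.074],58.8)
E
```

```text
t 1.65 pos [ 0.4646 -0.0615  0.1982] rpy [-8.986e+01  8.000e-02  5.859e+01] F [ 0.1 -0.3  0. ] w 0.0874
  tx,ty,tz [ 0.0007  0.1242 -0.0011] turn -0.0036
red 1198 z 0.1081 mean [ 0.4651 -0.0623  0.1079] rect [465.8 -61.5] [26.7 38.2] 58.5
yellow 1847 z 0.1082 mean [ 0.3886 -0.1884  0.108 ] rect [ 388.5 -188.8] [27.7 38.2] 59.5
green 1376 z 0.1082 mean [ 0.4398 -0.1035  0.1081] rect [ 440.  -103.2] [26.6 37.3] 59.2
white 1598 z 0.1082 mean [ 0.4146 -0.1463  0.1081] rect [ 414.1 -146.4] [27.4 38.1] 58.6
t 1.7 pos [ 0.4647 -0.0629  0.199 ] rpy [-89.91   0.09  58.6 ] F [ 0.9 -0.4  0.5] w 0.0874
  tx,ty,tz [ 0.0019  0.125  -0.0002] turn -0.0035
```

View pics/w2.png

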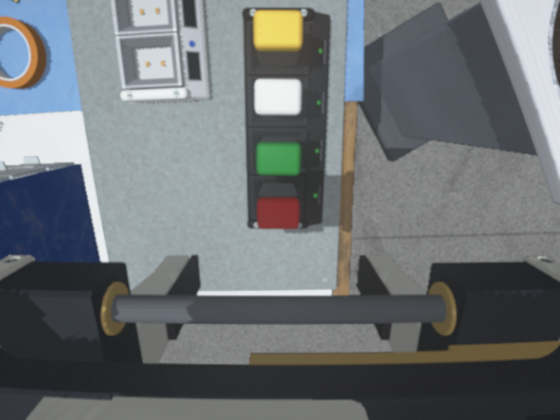

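Caps measure within 1 mm of the first estimate: red (278,212), green (279,157), white (278,96), yellow (277,30). Descending on red.

Call:
apply_moves:
  deltas:
    - {"tx": 0.001,"ty": 0.045,"tz": 0,"turn": 0,"gripper": 0.0876}
    - {"tx": 0.001,"ty": 0.09,"tz": 0,"turn": 0,"gripper": 0.0876}
    - {"tx": 0.001,"ty": 0.125,"tz": 0,"turn": 0,"gripper": 0.0876}
    - {"tx": 0.001,"ty": 0.125,"tz": 0,"turn": 0,"gripper": 0.0876}
    - {"tx": 0.001,"ty": 0.125,"tz": 0,"turn": 0,"gripper": 0.03}
  newtons: 25

```text
time_s: 2.2
tcp_pos: [0.4659, -0.0642, 0.0757]
eef_rot: [-90.0, 0.1, 58.4]
contact_force: [0.6, 0.1, 0.8]
gripper_width: 0.0838
```

Call:
apply_moves:
  deltas:
    - {"tx": 0,"ty": 0,"tz": 0,"turn": 0,"gripper": 0.03}
    - {"tx": 0,"ty": 0,"tz": 0,"turn": 0,"gripper": 0.03}
    - {"tx": 0,"ty": 0,"tz": 0,"turn": 0,"gripper": 0.03}
    - {"tx": 0,"ty": 0,"tz": 0,"turn": 0,"gripper": 0.03}
    - {"tx": 0,"ty": 0,"tz": 0,"turn": 0,"gripper": 0.03}

```text
time_s: 2.7
tcp_pos: [0.466, -0.0629, 0.0755]
eef_rot: [-90.0, -0.0, 58.5]
contact_force: [0.3, -0.1, -0.4]
gripper_width: 0.045
```

Call:
apply_moves:
  deltas:
    - {"tx": 0,"ty": 0,"tz": 0,"turn": 0,"gripper": 0.03}
    - {"tx": 0,"ty": 0,"tz": 0,"turn": 0,"gripper": 0.03}
    - {"tx": 0,"ty": 0,"tz": 0,"turn": 0,"gripper": 0.03}

```text
time_s: 3.0
tcp_pos: [0.4658, -0.0629, 0.0752]
eef_rot: [-90.0, 0.0, 58.5]
contact_force: [-0.7, 0.9, 4.6]
gripper_width: 0.0379
```

```bash
python3 - <<'E'
from h import *
go([*BAY[1],.2],60.4); print(r.get_state()['tcp_pos'])
E
```

```text
t 3.0 pos [ 0.4658 -0.0629  0.0752] rpy [-90.    0.   58.5] F [-0.7  0.9  4.6] w 0.0379
  tx,ty,tz [-0.1375 -0.1248 -0.127 ] turn -0.0331
[ 0.46579172 -0.06291756  0.07521731]
```

Call:
apply_moves:
  deltas:
    - {"tx": 0,"ty": -0.03,"tz": 0,"turn": 0,"gripper": 0.03}
    - {"tx": 0,"ty": -0.075,"tz": 0,"turn": 0,"gripper": 0.03}
    - {"tx": 0,"ty": -0.12,"tz": 0,"turn": 0,"gripper": 0.03}
    - {"tx": -0.03,"ty": -0.125,"tz": -0.028,"turn": -0.01,"gripper": 0.03}
    - {"tx": -0.06,"ty": -0.125,"tz": -0.056,"turn": -0.02,"gripper": 0.03}

```text
time_s: 3.5
tcp_pos: [0.4836, -0.1434, 0.2024]
eef_rot: [-90.2, -0.2, 59.8]
contact_force: [0.7, 0.3, -2.1]
gripper_width: 0.0377
```

```bash
python3 - <<'E'
from h import *
go([*BAY[1],.2],60.4)
E
```

```text
t 3.5 pos [ 0.4836 -0.1434  0.2024] rpy [-90.23  -0.16  59.85] F [ 0.7  0.3 -2.1] w 0.0377
  tx,ty,tz [-0.0798  0.0025 -0.0678] turn -0.0097
```

Call:
apply_moves:
  deltas:
    - {"tx": -0.03,"ty": 0,"tz": -0.027,"turn": -0.005,"gripper": 0.03}
    - {"tx": -0.06,"ty": 0,"tz": -0.054,"turn": -0.012,"gripper": 0.03}
    - {"tx": -0.079,"ty": 0,"tz": -0.07,"turn": -0.012,"gripper": 0.03}
    - {"tx": -0.079,"ty": 0,"tz": -0.07,"turn": -0.012,"gripper": 0.03}
    - {"tx": -0.079,"ty": 0,"tz": -0.07,"turn": -0.012,"gripper": 0.03}

```text
time_s: 4.0
tcp_pos: [0.502, -0.2473, 0.1991]
eef_rot: [-89.9, 0.0, 60.2]
contact_force: [-1.1, 0.8, -1.0]
gripper_width: 0.0376
```

```bash
python3 - <<'E'
from an import *
go([*BAY[1],.0752],60.4)
st=r.get_state();p,d=capture('wrist');cv2.imwrite("pics/w3.png",p[:,:,::-1])
st2=r.get_state();print(st['tcp_pos'],st2['tcp_pos'])
wells('wrist',p,d,st2,(150,0,400,260))
ps,_=capture('side');cv2.imwrite("pics/s3.png",ps[:,:,::-1])
go([*BAY[1],.0752],60.4)
E
```

```text
t 4.0 pos [ 0.502  -0.2473  0.1991] rpy [-8.990e+01  2.000e-02  6.022e+01] F [-1.1  0.8 -1. ] w 0.0376
  tx,ty,tz [9.000e-04 1.239e-01 1.000e-04] turn -0.0031
[ 0.50203655 -0.24734348  0.19912543] [ 0.50212597 -0.24677157  0.19944376]
hole [ 477.7 -289.8] [41.5 51.2] 60.3
hole [ 453.2 -332.8] [41.5 51.3] 60.3
hole [ 429.1 -376.1] [40.7 51.8] 60.3
t 4.1 pos [ 0.5023 -0.2464  0.1997] rpy [-89.96   0.    60.33] F [-0.2  0.2 -1.1] w 0.0377
  tx,ty,tz [-1.000e-04  1.245e-01 -1.000e-04] turn -0.0012
```

View pics/w3.png

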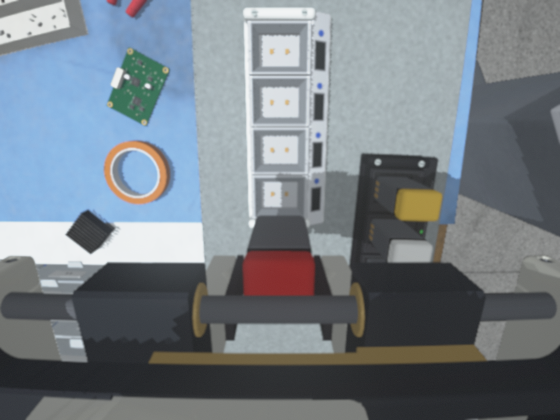

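View pics/s3.png

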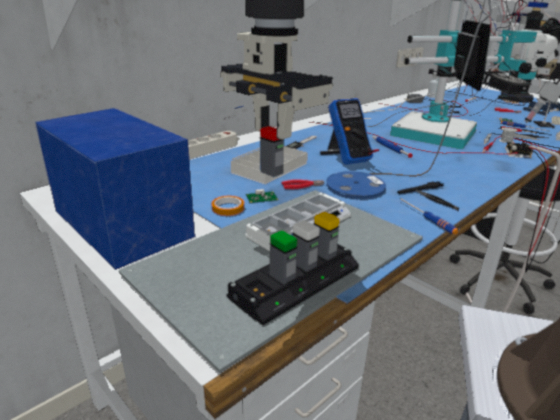

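Red is held upright over bay 1, and the wells are re-measured within 0.5 mm. Lowering now.

Call:
apply_moves:
  deltas:
    - {"tx": -0.001,"ty": 0.04,"tz": 0,"turn": 0,"gripper": 0.03}
    - {"tx": -0.001,"ty": 0.075,"tz": 0,"turn": 0,"gripper": 0.03}
    - {"tx": -0.001,"ty": 0.095,"tz": 0,"turn": 0,"gripper": 0.03}
    - {"tx": -0.001,"ty": 0.105,"tz": 0,"turn": 0,"gripper": 0.03}
    - {"tx": -0.001,"ty": 0.113,"tz": 0,"turn": 0,"gripper": 0.03}

```text
time_s: 4.6
tcp_pos: [0.5024, -0.2472, 0.087]
eef_rot: [-90.0, 0.0, 60.4]
contact_force: [-1.0, -1.1, -0.8]
gripper_width: 0.038
```

Call:
apply_moves:
  deltas:
    - {"tx": 0,"ty": 0.004,"tz": 0,"turn": 0,"gripper": 0.03}
    - {"tx": 0,"ty": 0.008,"tz": 0,"turn": 0,"gripper": 0.03}
    - {"tx": 0,"ty": 0.011,"tz": 0,"turn": 0,"gripper": 0.03}
    - {"tx": 0,"ty": 0.0115,"tz": 0,"turn": 0,"gripper": 0.03}

```text
time_s: 5.0
tcp_pos: [0.5022, -0.2478, 0.0757]
eef_rot: [-90.0, -0.0, 60.3]
contact_force: [0.0, 0.7, -1.0]
gripper_width: 0.0378
```

Call:
apply_moves:
  deltas:
    - {"tx": 0,"ty": 0.001,"tz": 0,"turn": 0,"gripper": 0.03}
    - {"tx": 0,"ty": 0.0015,"tz": 0,"turn": 0,"gripper": 0.03}
    - {"tx": 0,"ty": 0.0015,"tz": 0,"turn": 0,"gripper": 0.03}

```text
time_s: 5.3
tcp_pos: [0.5023, -0.248, 0.0752]
eef_rot: [-90.1, -0.0, 60.3]
contact_force: [-2.4, 1.2, 6.5]
gripper_width: 0.0378
```

Contact at seated height (6.5 N). Release and lift.

Call:
apply_moves:
  deltas:
    - {"tx": 0,"ty": 0,"tz": 0,"turn": 0,"gripper": 0.0876}
    - {"tx": 0,"ty": 0,"tz": 0,"turn": 0,"gripper": 0.0876}
    - {"tx": 0,"ty": 0,"tz": 0,"turn": 0,"gripper": 0.0876}
    - {"tx": 0,"ty": 0,"tz": 0,"turn": 0,"gripper": 0.0876}
    - {"tx": 0,"ty": 0,"tz": 0,"turn": 0,"gripper": 0.0876}

```text
time_s: 5.8
tcp_pos: [0.5021, -0.2478, 0.074]
eef_rot: [-90.0, 0.0, 60.3]
contact_force: [-0.4, -0.2, -0.4]
gripper_width: 0.0721
```

Call:
apply_moves:
  deltas:
    - {"tx": 0,"ty": 0,"tz": 0,"turn": 0,"gripper": 0.0876}
    - {"tx": 0,"ty": -0.03,"tz": 0,"turn": 0,"gripper": 0.0876}
    - {"tx": 0,"ty": -0.075,"tz": 0,"turn": 0,"gripper": 0.0876}
    - {"tx": 0,"ty": -0.12,"tz": 0,"turn": 0,"gripper": 0.0876}
    - {"tx": 0,"ty": -0.12,"tz": 0,"turn": 0,"gripper": 0.0876}

```text
time_s: 6.3
tcp_pos: [0.5056, -0.2491, 0.201]
eef_rot: [-90.6, -0.1, 60.4]
contact_force: [0.7, 0.8, 0.7]
gripper_width: 0.0878
```

```bash
python3 - <<'E'
from h import *
st=r.get_state();p,d=capture('wrist');cv2.imwrite("pics/w4.png",p[:,:,::-1])
C=cloud('wrist',d,st);caps(C,p,d)
go([*PK['green'],.2],58.8)
E
```

```text
red 1139 z 0.1082 mean [ 0.5018 -0.2474  0.1081] rect [ 502.2 -246.9] [26.4 36.4] 61.3
yellow 1180 z 0.108 mean [ 0.389  -0.191   0.1078] rect [ 388.6 -189.7] [27.4 37.7] 58.7
green 0
white 984 z 0.1081 mean [ 0.4148 -0.1495  0.1078] rect [ 465.3 -187.6] [ 28.6 167.1] 52.3
t 6.35 pos [ 0.5041 -0.2483  0.1977] rpy [-90.37  -0.12  60.34] F [ 0.5  0.2 -1.7] w 0.0874
  tx,ty,tz [ 0.0934 -0.0029  0.1272] turn 0.0269
```

View pics/w4.png

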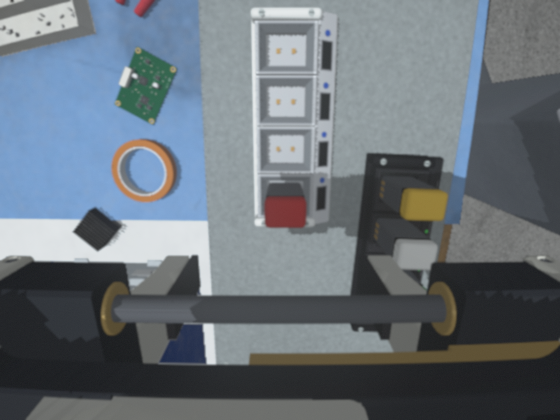

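Red is seated in bay 1 at (285,207): cap top z = 0.1082, same as in the charger. Next, green.

Call:
apply_moves:
  deltas:
    - {"tx": 0.025,"ty": 0,"tz": 0.034,"turn": 0.007,"gripper": 0.0876}
    - {"tx": 0.05,"ty": 0,"tz": 0.068,"turn": 0.014,"gripper": 0.0876}
    - {"tx": 0.075,"ty": 0,"tz": 0.102,"turn": 0.021,"gripper": 0.0876}
    - {"tx": 0.0934,"ty": 0,"tz": 0.127,"turn": 0.027,"gripper": 0.0876}
    - {"tx": 0.0934,"ty": 0,"tz": 0.127,"turn": 0.027,"gripper": 0.0876}

```text
time_s: 6.85
tcp_pos: [0.4361, -0.1016, 0.1936]
eef_rot: [-89.9, -0.0, 58.9]
contact_force: [0.9, -0.4, 0.5]
gripper_width: 0.0876
```

```bash
python3 - <<'E'
from h import *
capture('side')
go([*PK['green'],.0745],58.8)
E
```

```text
t 6.9 pos [ 0.4371 -0.1025  0.1938] rpy [-8.998e+01 -1.000e-02  5.894e+01] F [1.1 0.2 0.1] w 0.0874
  tx,ty,tz [-1.000e-04  1.193e-01 -3.100e-03] turn 0.0024
```

Call:
apply_moves:
  deltas:
    - {"tx": 0,"ty": 0.045,"tz": -0.003,"turn": 0,"gripper": 0.0876}
    - {"tx": 0,"ty": 0.09,"tz": -0.003,"turn": 0,"gripper": 0.0876}
    - {"tx": 0,"ty": 0.119,"tz": -0.003,"turn": 0,"gripper": 0.0876}
    - {"tx": 0,"ty": 0.119,"tz": -0.003,"turn": 0,"gripper": 0.03}
    - {"tx": 0,"ty": 0.119,"tz": -0.003,"turn": 0,"gripper": 0.03}

```text
time_s: 7.4
tcp_pos: [0.4407, -0.1061, 0.0751]
eef_rot: [-89.9, 0.1, 58.8]
contact_force: [0.5, 0.7, 0.3]
gripper_width: 0.0767
```

Call:
apply_moves:
  deltas:
    - {"tx": 0,"ty": 0,"tz": 0,"turn": 0,"gripper": 0.03}
    - {"tx": 0,"ty": 0,"tz": 0,"turn": 0,"gripper": 0.03}
    - {"tx": 0,"ty": 0,"tz": 0,"turn": 0,"gripper": 0.03}
    - {"tx": 0,"ty": 0,"tz": 0,"turn": 0,"gripper": 0.03}
    - {"tx": 0,"ty": 0,"tz": 0,"turn": 0,"gripper": 0.03}

```text
time_s: 7.9
tcp_pos: [0.4406, -0.1053, 0.0755]
eef_rot: [-90.0, -0.0, 58.8]
contact_force: [-1.4, 0.6, 2.9]
gripper_width: 0.0376
```

Call:
apply_moves:
  deltas:
    - {"tx": 0,"ty": 0,"tz": 0,"turn": 0,"gripper": 0.03}
    - {"tx": 0,"ty": 0,"tz": 0,"turn": 0,"gripper": 0.03}

```text
time_s: 8.1
tcp_pos: [0.4407, -0.1053, 0.0755]
eef_rot: [-90.0, -0.0, 58.8]
contact_force: [-1.8, 1.7, 5.8]
gripper_width: 0.0379
```

```bash
python3 - <<'E'
from h import *
go([*PK['green'],.2],58.8)
go([*BAY[2],.2],60.4)
E
```

```text
t 8.1 pos [ 0.4407 -0.1053  0.0755] rpy [-9.002e+01 -1.000e-02  5.879e+01] F [-1.8  1.7  5.8] w 0.0379
  tx,ty,tz [ 0.0004 -0.1245  0.0014] turn -0.0002
t 8.1 pos [ 0.4407 -0.1053  0.0755] rpy [-9.002e+01 -1.000e-02  5.879e+01] F [-1.8  1.7  5.8] w 0.0379
  tx,ty,tz [-0.1389 -0.1245 -0.1272] turn -0.0281
```

Call:
apply_moves:
  deltas:
    - {"tx": 0,"ty": -0.03,"tz": 0,"turn": 0,"gripper": 0.03}
    - {"tx": 0,"ty": -0.075,"tz": 0,"turn": 0,"gripper": 0.03}
    - {"tx": 0,"ty": -0.12,"tz": 0,"turn": 0,"gripper": 0.03}
    - {"tx": -0.03,"ty": -0.125,"tz": -0.028,"turn": -0.007,"gripper": 0.03}
    - {"tx": -0.06,"ty": -0.125,"tz": -0.056,"turn": -0.014,"gripper": 0.03}

```text
time_s: 8.6
tcp_pos: [0.4589, -0.1858, 0.2025]
eef_rot: [-90.2, -0.2, 59.8]
contact_force: [0.4, 0.6, -3.0]
gripper_width: 0.0377
```

Call:
apply_moves:
  deltas:
    - {"tx": -0.03,"ty": 0,"tz": -0.027,"turn": -0.007,"gripper": 0.03}
    - {"tx": -0.06,"ty": 0,"tz": -0.054,"turn": -0.014,"gripper": 0.03}
    - {"tx": -0.079,"ty": 0,"tz": -0.071,"turn": -0.014,"gripper": 0.03}
    - {"tx": -0.079,"ty": 0,"tz": -0.071,"turn": -0.014,"gripper": 0.03}
    - {"tx": -0.079,"ty": 0,"tz": -0.071,"turn": -0.014,"gripper": 0.03}

```text
time_s: 9.1
tcp_pos: [0.4779, -0.29, 0.199]
eef_rot: [-89.9, 0.0, 60.3]
contact_force: [-0.2, 0.1, -1.8]
gripper_width: 0.0377
```

```bash
python3 - <<'E'
from h import *
capture('side');capture('side')
go([*BAY[2],.0755],60.4)
E
```

```text
t 9.2 pos [ 0.4782 -0.2892  0.1997] rpy [-89.95  -0.    60.39] F [-0.1  0.8 -0.8] w 0.0378
  tx,ty,tz [-1.100e-03  1.242e-01  1.000e-04] turn -0.0002
```

Call:
apply_moves:
  deltas:
    - {"tx": -0.0015,"ty": 0.04,"tz": 0,"turn": 0,"gripper": 0.03}
    - {"tx": -0.0015,"ty": 0.075,"tz": 0,"turn": 0,"gripper": 0.03}
    - {"tx": -0.0015,"ty": 0.095,"tz": 0,"turn": 0,"gripper": 0.03}
    - {"tx": -0.0015,"ty": 0.105,"tz": 0,"turn": 0,"gripper": 0.03}
    - {"tx": -0.0015,"ty": 0.113,"tz": 0,"turn": 0,"gripper": 0.03}

```text
time_s: 9.7
tcp_pos: [0.4782, -0.2905, 0.087]
eef_rot: [-90.0, 0.0, 60.5]
contact_force: [0.3, 0.0, -1.5]
gripper_width: 0.0375
```

Call:
apply_moves:
  deltas:
    - {"tx": 0,"ty": 0.004,"tz": 0,"turn": 0,"gripper": 0.03}
    - {"tx": 0,"ty": 0.008,"tz": 0,"turn": 0,"gripper": 0.03}
    - {"tx": 0,"ty": 0.011,"tz": 0,"turn": 0,"gripper": 0.03}
    - {"tx": 0,"ty": 0.0125,"tz": 0,"turn": 0,"gripper": 0.03}
    - {"tx": 0,"ty": 0.0125,"tz": 0,"turn": 0,"gripper": 0.03}

```text
time_s: 10.2
tcp_pos: [0.4782, -0.2913, 0.0755]
eef_rot: [-90.1, -0.0, 60.4]
contact_force: [-0.6, 1.1, 3.9]
gripper_width: 0.0379
```

Contact at seated height. Release, lift, check.

Call:
apply_moves:
  deltas:
    - {"tx": 0,"ty": 0,"tz": 0,"turn": 0,"gripper": 0.0876}
    - {"tx": 0,"ty": 0,"tz": 0,"turn": 0,"gripper": 0.0876}
    - {"tx": 0,"ty": 0,"tz": 0,"turn": 0,"gripper": 0.0876}
    - {"tx": 0,"ty": 0,"tz": 0,"turn": 0,"gripper": 0.0876}
    - {"tx": 0,"ty": 0,"tz": 0,"turn": 0,"gripper": 0.0876}

```text
time_s: 10.7
tcp_pos: [0.4779, -0.2911, 0.0745]
eef_rot: [-90.0, -0.0, 60.4]
contact_force: [-0.0, -0.2, -0.6]
gripper_width: 0.0725
```

Call:
apply_moves:
  deltas:
    - {"tx": 0,"ty": 0,"tz": 0,"turn": 0,"gripper": 0.0876}
    - {"tx": 0,"ty": -0.03,"tz": 0,"turn": 0,"gripper": 0.0876}
    - {"tx": 0,"ty": -0.075,"tz": 0,"turn": 0,"gripper": 0.0876}
    - {"tx": 0,"ty": -0.12,"tz": 0,"turn": 0,"gripper": 0.0876}
    - {"tx": 0,"ty": -0.12,"tz": 0,"turn": 0,"gripper": 0.0876}

```text
time_s: 11.2
tcp_pos: [0.4812, -0.2927, 0.2015]
eef_rot: [-90.6, -0.1, 60.4]
contact_force: [0.8, 0.1, -1.2]
gripper_width: 0.0876
```

```bash
python3 - <<'E'
from h import *
st=r.get_state();p,d=capture('wrist');cv2.imwrite("pics/w5.png",p[:,:,::-1])
C=cloud('wrist',d,st);caps(C,p,d)
go([*PK['white'],.2],58.8)
E
```

```text
red 998 z 0.1081 mean [ 0.5019 -0.2477  0.1079] rect [ 502.2 -246.7] [26.9 36.4] 59.9
yellow 986 z 0.1081 mean [ 0.3886 -0.192   0.1079] rect [ 388.1 -190.2] [27.8 36.8] 60.5
green 1093 z 0.1082 mean [ 0.4769 -0.2903  0.108 ] rect [ 477.  -289.7] [26.2 34.8] 60.1
white 2
t 11.25 pos [ 0.4798 -0.2917  0.1982] rpy [-9.038e+01 -9.000e-02  6.040e+01] F [-1.1  0.9 -1.3] w 0.0876
  tx,ty,tz [ 0.0933 -0.0025  0.1288] turn 0.0279
```

View pics/w5.png

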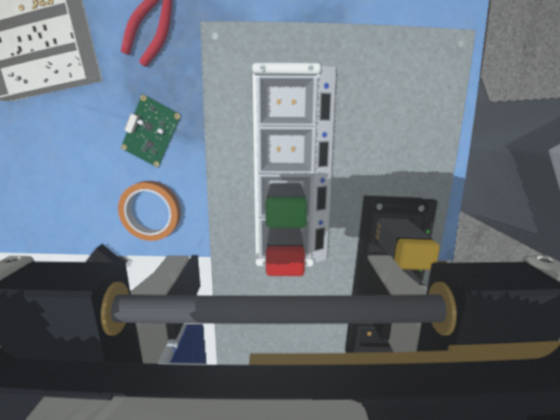

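Green is seated in bay 2 at (286,210), red still in bay 1. Next, white.

Call:
apply_moves:
  deltas:
    - {"tx": 0.025,"ty": 0,"tz": 0.034,"turn": 0.007,"gripper": 0.0876}
    - {"tx": 0.05,"ty": 0,"tz": 0.068,"turn": 0.014,"gripper": 0.0876}
    - {"tx": 0.075,"ty": 0,"tz": 0.102,"turn": 0.021,"gripper": 0.0876}
    - {"tx": 0.0933,"ty": 0,"tz": 0.126,"turn": 0.028,"gripper": 0.0876}
    - {"tx": 0.0933,"ty": 0,"tz": 0.126,"turn": 0.028,"gripper": 0.0876}

```text
time_s: 11.75
tcp_pos: [0.4125, -0.1455, 0.1941]
eef_rot: [-90.0, -0.0, 58.9]
contact_force: [0.6, 0.3, 0.6]
gripper_width: 0.0877
```

```bash
python3 - <<'E'
from h import *
capture('side');capture('side')
go([*PK['white'],.0745],58.8)
E
```

```text
t 11.85 pos [ 0.4142 -0.1472  0.1944] rpy [-90.    -0.    58.89] F [-0.3  0.9  1.8] w 0.0873
  tx,ty,tz [-0.      0.1199  0.0003] turn 0.0015
```

Call:
apply_moves:
  deltas:
    - {"tx": 0,"ty": 0.045,"tz": 0,"turn": 0,"gripper": 0.0876}
    - {"tx": 0,"ty": 0.09,"tz": 0,"turn": 0,"gripper": 0.0876}
    - {"tx": 0,"ty": 0.119,"tz": 0,"turn": 0,"gripper": 0.0876}
    - {"tx": 0,"ty": 0.119,"tz": 0,"turn": 0,"gripper": 0.03}
    - {"tx": 0,"ty": 0.119,"tz": 0,"turn": 0,"gripper": 0.03}

```text
time_s: 12.35
tcp_pos: [0.4146, -0.1484, 0.0756]
eef_rot: [-89.9, 0.1, 58.7]
contact_force: [0.3, 0.6, 0.5]
gripper_width: 0.0767
```

Call:
apply_moves:
  deltas:
    - {"tx": 0,"ty": 0,"tz": 0,"turn": 0,"gripper": 0.03}
    - {"tx": 0,"ty": 0,"tz": 0,"turn": 0,"gripper": 0.03}
    - {"tx": 0,"ty": 0,"tz": 0,"turn": 0,"gripper": 0.03}
    - {"tx": 0,"ty": 0,"tz": 0,"turn": 0,"gripper": 0.03}
    - {"tx": 0,"ty": 0,"tz": 0,"turn": 0,"gripper": 0.03}

```text
time_s: 12.85
tcp_pos: [0.4145, -0.1476, 0.076]
eef_rot: [-90.0, -0.0, 58.8]
contact_force: [-0.4, 0.4, 2.5]
gripper_width: 0.0379
```

Call:
apply_moves:
  deltas:
    - {"tx": 0,"ty": 0,"tz": 0,"turn": 0,"gripper": 0.03}
    - {"tx": 0,"ty": 0,"tz": 0,"turn": 0,"gripper": 0.03}

```text
time_s: 13.05
tcp_pos: [0.4146, -0.1477, 0.076]
eef_rot: [-90.0, -0.0, 58.8]
contact_force: [-1.1, 0.2, 6.3]
gripper_width: 0.0377
```

```bash
python3 - <<'E'
from h import *
go([*PK['white'],.2],58.8)
go([*BAY[3],.2],60.4)
E
```

```text
t 13.05 pos [ 0.4146 -0.1477  0.076 ] rpy [-9.002e+01 -1.000e-02  5.879e+01] F [-1.1  0.2  6.3] w 0.0377
  tx,ty,tz [ 0.0002 -0.124   0.0009] turn -0.0002
t 13.05 pos [ 0.4146 -0.1477  0.076 ] rpy [-9.002e+01 -1.000e-02  5.879e+01] F [-1.1  0.2  6.3] w 0.0377
  tx,ty,tz [-0.139  -0.124  -0.1291] turn -0.0281
```

Call:
apply_moves:
  deltas:
    - {"tx": 0,"ty": -0.03,"tz": 0,"turn": 0,"gripper": 0.03}
    - {"tx": 0,"ty": -0.075,"tz": 0,"turn": 0,"gripper": 0.03}
    - {"tx": 0,"ty": -0.12,"tz": 0,"turn": 0,"gripper": 0.03}
    - {"tx": -0.03,"ty": -0.124,"tz": -0.028,"turn": -0.007,"gripper": 0.03}
    - {"tx": -0.06,"ty": -0.124,"tz": -0.056,"turn": -0.014,"gripper": 0.03}

```text
time_s: 13.55
tcp_pos: [0.4328, -0.2283, 0.202]
eef_rot: [-90.3, -0.1, 59.8]
contact_force: [1.4, 0.7, -2.4]
gripper_width: 0.0377
```

Call:
apply_moves:
  deltas:
    - {"tx": -0.03,"ty": 0,"tz": -0.027,"turn": -0.007,"gripper": 0.03}
    - {"tx": -0.06,"ty": 0,"tz": -0.054,"turn": -0.014,"gripper": 0.03}
    - {"tx": -0.08,"ty": 0,"tz": -0.072,"turn": -0.014,"gripper": 0.03}
    - {"tx": -0.08,"ty": 0,"tz": -0.072,"turn": -0.014,"gripper": 0.03}
    - {"tx": -0.08,"ty": 0,"tz": -0.072,"turn": -0.014,"gripper": 0.03}

```text
time_s: 14.05
tcp_pos: [0.4521, -0.3337, 0.1984]
eef_rot: [-89.9, 0.0, 60.3]
contact_force: [-0.6, 0.6, -1.3]
gripper_width: 0.0378
```

```bash
python3 - <<'E'
from h import *
capture('side');capture('side')
go([*BAY[3],.076],60.4)
E
```

```text
t 14.15 pos [ 0.4524 -0.3328  0.1992] rpy [-8.995e+01 -1.000e-02  6.039e+01] F [ 0.2 -0.3 -2. ] w 0.0377
  tx,ty,tz [-0.0003  0.1232 -0.0009] turn -0.0002
```

Call:
apply_moves:
  deltas:
    - {"tx": -0.0005,"ty": 0.04,"tz": -0.0005,"turn": 0,"gripper": 0.03}
    - {"tx": -0.0005,"ty": 0.075,"tz": -0.0005,"turn": 0,"gripper": 0.03}
    - {"tx": -0.0005,"ty": 0.095,"tz": -0.0005,"turn": 0,"gripper": 0.03}
    - {"tx": -0.0005,"ty": 0.105,"tz": -0.0005,"turn": 0,"gripper": 0.03}
    - {"tx": -0.0005,"ty": 0.112,"tz": -0.0005,"turn": 0,"gripper": 0.03}

```text
time_s: 14.65
tcp_pos: [0.4532, -0.3336, 0.0875]
eef_rot: [-90.0, 0.0, 60.5]
contact_force: [0.6, -0.5, -1.6]
gripper_width: 0.0376
```

Call:
apply_moves:
  deltas:
    - {"tx": 0,"ty": 0.004,"tz": 0,"turn": 0,"gripper": 0.03}
    - {"tx": 0,"ty": 0.008,"tz": 0,"turn": 0,"gripper": 0.03}
    - {"tx": 0,"ty": 0.011,"tz": 0,"turn": 0,"gripper": 0.03}
    - {"tx": 0,"ty": 0.0125,"tz": 0,"turn": 0,"gripper": 0.03}
    - {"tx": 0,"ty": 0.0125,"tz": 0,"turn": 0,"gripper": 0.03}

```text
time_s: 15.15
tcp_pos: [0.4532, -0.3344, 0.076]
eef_rot: [-90.1, 0.0, 60.4]
contact_force: [-1.7, 1.1, 4.1]
gripper_width: 0.0378
```

Call:
apply_moves:
  deltas:
    - {"tx": 0,"ty": 0,"tz": 0,"turn": 0,"gripper": 0.0876}
    - {"tx": 0,"ty": 0,"tz": 0,"turn": 0,"gripper": 0.0876}
    - {"tx": 0,"ty": 0,"tz": 0,"turn": 0,"gripper": 0.0876}
    - {"tx": 0,"ty": 0,"tz": 0,"turn": 0,"gripper": 0.0876}
    - {"tx": 0,"ty": 0,"tz": 0,"turn": 0,"gripper": 0.0876}

```text
time_s: 15.65
tcp_pos: [0.453, -0.3342, 0.075]
eef_rot: [-90.0, 0.0, 60.4]
contact_force: [-0.4, -0.4, 0.4]
gripper_width: 0.072
```

Call:
apply_moves:
  deltas:
    - {"tx": 0,"ty": 0,"tz": 0,"turn": 0,"gripper": 0.0876}
    - {"tx": 0,"ty": -0.03,"tz": 0,"turn": 0,"gripper": 0.0876}
    - {"tx": 0,"ty": -0.075,"tz": 0,"turn": 0,"gripper": 0.0876}
    - {"tx": 0,"ty": -0.12,"tz": 0,"turn": 0,"gripper": 0.0876}
    - {"tx": 0,"ty": -0.12,"tz": 0,"turn": 0,"gripper": 0.0876}

```text
time_s: 16.15
tcp_pos: [0.4562, -0.336, 0.2021]
eef_rot: [-90.6, -0.0, 60.4]
contact_force: [0.0, 1.5, 0.0]
gripper_width: 0.0878
```

```bash
python3 - <<'E'
from h import *
st=r.get_state();p,d=capture('wrist');cv2.imwrite("pics/w6.png",p[:,:,::-1])
C=cloud('wrist',d,st);caps(C,p,d)
go([*PK['yellow'],.2],58.8)
E
```

```text
red 0
yellow 1
green 1005 z 0.1082 mean [ 0.4773 -0.2903  0.108 ] rect [ 478.  -289.6] [28.  35.9] 60.0
white 1206 z 0.1082 mean [ 0.4523 -0.3343  0.1079] rect [ 452.5 -333.6] [27.3 37.7] 60.3
t 16.2 pos [ 0.4548 -0.335   0.1987] rpy [-9.039e+01 -5.000e-02  6.039e+01] F [ 0.2 -0.2 -0.9] w 0.0875
  tx,ty,tz [ 0.0933 -0.0021  0.1298] turn 0.0278
```

View pics/w6.png

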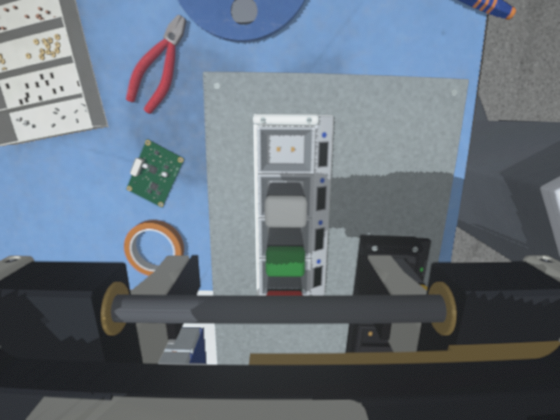

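White is seated in bay 3 at (286,210). Bay 4 is free at (286,150). Next, yellow.

Call:
apply_moves:
  deltas:
    - {"tx": 0.025,"ty": 0,"tz": 0.034,"turn": 0.007,"gripper": 0.0876}
    - {"tx": 0.05,"ty": 0,"tz": 0.068,"turn": 0.014,"gripper": 0.0876}
    - {"tx": 0.075,"ty": 0,"tz": 0.102,"turn": 0.021,"gripper": 0.0876}
    - {"tx": 0.0933,"ty": 0,"tz": 0.127,"turn": 0.028,"gripper": 0.0876}
    - {"tx": 0.0933,"ty": 0,"tz": 0.127,"turn": 0.028,"gripper": 0.0876}

```text
time_s: 16.7
tcp_pos: [0.3866, -0.188, 0.1946]
eef_rot: [-90.0, -0.0, 58.9]
contact_force: [0.8, -0.1, 0.1]
gripper_width: 0.0874
```

```bash
python3 - <<'E'
from h import *
capture('side');capture('side')
go([*PK['yellow'],.0745],58.8)
E
```

```text
t 16.8 pos [ 0.3885 -0.1898  0.1949] rpy [-9.001e+01 -1.000e-02  5.889e+01] F [1.8 0.5 0.2] w 0.0877
  tx,ty,tz [-0.0002  0.1204  0.0005] turn 0.0015
```

Call:
apply_moves:
  deltas:
    - {"tx": 0,"ty": 0.045,"tz": 0,"turn": 0,"gripper": 0.0876}
    - {"tx": 0,"ty": 0.09,"tz": 0,"turn": 0,"gripper": 0.0876}
    - {"tx": 0,"ty": 0.119,"tz": 0,"turn": 0,"gripper": 0.0876}
    - {"tx": 0,"ty": 0.119,"tz": 0,"turn": 0,"gripper": 0.03}
    - {"tx": 0,"ty": 0.119,"tz": 0,"turn": 0,"gripper": 0.03}

```text
time_s: 17.3
tcp_pos: [0.3889, -0.191, 0.0761]
eef_rot: [-89.9, 0.1, 58.7]
contact_force: [0.2, -0.4, 1.3]
gripper_width: 0.0767
```

Call:
apply_moves:
  deltas:
    - {"tx": 0,"ty": 0,"tz": 0,"turn": 0,"gripper": 0.03}
    - {"tx": 0,"ty": 0,"tz": 0,"turn": 0,"gripper": 0.03}
    - {"tx": 0,"ty": 0,"tz": 0,"turn": 0,"gripper": 0.03}
    - {"tx": 0,"ty": 0,"tz": 0,"turn": 0,"gripper": 0.03}
    - {"tx": 0,"ty": 0,"tz": 0,"turn": 0,"gripper": 0.03}

```text
time_s: 17.8
tcp_pos: [0.3888, -0.1902, 0.0765]
eef_rot: [-90.0, -0.0, 58.8]
contact_force: [-1.6, -0.0, 2.7]
gripper_width: 0.038
```

Call:
apply_moves:
  deltas:
    - {"tx": 0,"ty": 0,"tz": 0,"turn": 0,"gripper": 0.03}
    - {"tx": 0,"ty": 0,"tz": 0,"turn": 0,"gripper": 0.03}

```text
time_s: 18.0
tcp_pos: [0.3888, -0.1903, 0.0764]
eef_rot: [-90.0, 0.0, 58.8]
contact_force: [-2.3, 0.9, 5.1]
gripper_width: 0.0376
```

```bash
python3 - <<'E'
from h import *
go([*PK['yellow'],.2],58.8)
go([*BAY[4],.2],60.4)
E
```

```text
t 18.0 pos [ 0.3888 -0.1903  0.0764] rpy [-90.02   0.    58.79] F [-2.3  0.9  5.1] w 0.0376
  tx,ty,tz [ 1.000e-04 -1.236e-01  9.000e-04] turn -0.0001
t 18.0 pos [ 0.3888 -0.1903  0.0764] rpy [-90.02   0.    58.79] F [-2.3  0.9  5.1] w 0.0376
  tx,ty,tz [-0.1392 -0.1235 -0.1304] turn -0.0281
```

Call:
apply_moves:
  deltas:
    - {"tx": 0,"ty": -0.03,"tz": 0,"turn": 0,"gripper": 0.03}
    - {"tx": 0,"ty": -0.075,"tz": 0,"turn": 0,"gripper": 0.03}
    - {"tx": 0,"ty": -0.12,"tz": 0,"turn": 0,"gripper": 0.03}
    - {"tx": -0.03,"ty": -0.124,"tz": -0.028,"turn": -0.007,"gripper": 0.03}
    - {"tx": -0.06,"ty": -0.124,"tz": -0.056,"turn": -0.014,"gripper": 0.03}

```text
time_s: 18.5
tcp_pos: [0.4071, -0.2711, 0.2025]
eef_rot: [-90.3, -0.1, 59.8]
contact_force: [1.5, 1.7, -1.8]
gripper_width: 0.0376
```

Call:
apply_moves:
  deltas:
    - {"tx": -0.03,"ty": 0,"tz": -0.027,"turn": -0.007,"gripper": 0.03}
    - {"tx": -0.06,"ty": 0,"tz": -0.054,"turn": -0.014,"gripper": 0.03}
    - {"tx": -0.08,"ty": 0,"tz": -0.074,"turn": -0.014,"gripper": 0.03}
    - {"tx": -0.08,"ty": 0,"tz": -0.074,"turn": -0.014,"gripper": 0.03}
    - {"tx": -0.08,"ty": 0,"tz": -0.074,"turn": -0.014,"gripper": 0.03}

```text
time_s: 19.0
tcp_pos: [0.4281, -0.3773, 0.1987]
eef_rot: [-89.9, -0.0, 60.3]
contact_force: [0.1, 0.2, -1.8]
gripper_width: 0.0376
```

```bash
python3 - <<'E'
from h import *
capture('side');capture('side')
go([*BAY[4],.0765],60.4)
E
```

```text
t 19.1 pos [ 0.4283 -0.3764  0.1996] rpy [-8.994e+01 -1.000e-02  6.038e+01] F [ 0.4  0.9 -2. ] w 0.0375
  tx,ty,tz [-0.0005  0.1231 -0.0002] turn -0.0003
```

Call:
apply_moves:
  deltas:
    - {"tx": -0.0005,"ty": 0.04,"tz": 0,"turn": 0,"gripper": 0.03}
    - {"tx": -0.0005,"ty": 0.075,"tz": 0,"turn": 0,"gripper": 0.03}
    - {"tx": -0.0005,"ty": 0.095,"tz": 0,"turn": 0,"gripper": 0.03}
    - {"tx": -0.0005,"ty": 0.105,"tz": 0,"turn": 0,"gripper": 0.03}
    - {"tx": -0.0005,"ty": 0.112,"tz": 0,"turn": 0,"gripper": 0.03}

```text
time_s: 19.6
tcp_pos: [0.4287, -0.377, 0.088]
eef_rot: [-90.0, 0.0, 60.4]
contact_force: [0.8, -0.1, -1.6]
gripper_width: 0.0376
```

Call:
apply_moves:
  deltas:
    - {"tx": 0,"ty": 0.004,"tz": 0,"turn": 0,"gripper": 0.03}
    - {"tx": 0,"ty": 0.008,"tz": 0,"turn": 0,"gripper": 0.03}
    - {"tx": 0,"ty": 0.011,"tz": 0,"turn": 0,"gripper": 0.03}
    - {"tx": 0,"ty": 0.0125,"tz": 0,"turn": 0,"gripper": 0.03}
    - {"tx": 0,"ty": 0.0125,"tz": 0,"turn": 0,"gripper": 0.03}

```text
time_s: 20.1
tcp_pos: [0.4288, -0.3778, 0.0766]
eef_rot: [-90.1, 0.0, 60.4]
contact_force: [-1.3, 1.8, 3.0]
gripper_width: 0.0381
```

Call:
apply_moves:
  deltas:
    - {"tx": 0,"ty": 0,"tz": 0,"turn": 0,"gripper": 0.0876}
    - {"tx": 0,"ty": 0,"tz": 0,"turn": 0,"gripper": 0.0876}
    - {"tx": 0,"ty": 0,"tz": 0,"turn": 0,"gripper": 0.0876}
    - {"tx": 0,"ty": 0,"tz": 0,"turn": 0,"gripper": 0.0876}
    - {"tx": 0,"ty": 0,"tz": 0,"turn": 0,"gripper": 0.0876}

```text
time_s: 20.6
tcp_pos: [0.4286, -0.3775, 0.0755]
eef_rot: [-90.0, 0.0, 60.4]
contact_force: [-0.5, 0.3, -1.1]
gripper_width: 0.0723
```

Call:
apply_moves:
  deltas:
    - {"tx": 0,"ty": 0,"tz": 0,"turn": 0,"gripper": 0.0876}
    - {"tx": 0,"ty": -0.03,"tz": 0,"turn": 0,"gripper": 0.0876}
    - {"tx": 0,"ty": -0.075,"tz": 0,"turn": 0,"gripper": 0.0876}
    - {"tx": 0,"ty": -0.12,"tz": 0,"turn": 0,"gripper": 0.0876}
    - {"tx": 0,"ty": -0.15,"tz": 0,"turn": 0,"gripper": 0.0876}

```text
time_s: 21.1
tcp_pos: [0.4292, -0.3781, 0.2291]
eef_rot: [-90.2, 0.0, 60.4]
contact_force: [0.8, -0.6, -0.7]
gripper_width: 0.0876
```

Call:
apply_moves:
  deltas:
    - {"tx": 0.04,"ty": 0,"tz": 0.02,"turn": 0,"gripper": 0.0876}
    - {"tx": 0.08,"ty": 0,"tz": 0.04,"turn": 0,"gripper": 0.0876}
    - {"tx": 0.12,"ty": 0,"tz": 0.06,"turn": 0,"gripper": 0.0876}
    - {"tx": 0.15,"ty": 0,"tz": 0.06,"turn": 0,"gripper": 0.0876}
    - {"tx": 0.15,"ty": 0,"tz": 0.06,"turn": 0,"gripper": 0.0876}

```text
time_s: 21.6
tcp_pos: [0.4516, -0.215, 0.2261]
eef_rot: [-90.1, -0.1, 60.6]
contact_force: [0.2, -0.4, -0.4]
gripper_width: 0.0878
```

```bash
python3 - <<'E'
from h import *
capture('side');capture('side')
st=r.get_state();p,d=capture('wrist');cv2.imwrite("pics/w7.png",p[:,:,::-1])
C=cloud('wrist',d,st);caps(C,p,d)
ps,_=capture('side');cv2.imwrite("pics/s7.png",ps[:,:,::-1])
go([.4,-.2,.2],60.4)
E
```

```text
red 1027 z 0.1081 mean [ 0.5016 -0.2469  0.1079] rect [ 502.2 -246.4] [27.1 37.3] 60.4
yellow 1468 z 0.1083 mean [ 0.428  -0.375   0.1081] rect [ 428.4 -375.6] [26.8 38.7] 60.2
green 1110 z 0.1083 mean [ 0.477  -0.289   0.1082] rect [ 477.4 -288.8] [26.2 37.4] 60.5
white 1307 z 0.1083 mean [ 0.4525 -0.3326  0.1081] rect [ 464.7 -311.3] [175.8  38.2] 61.8
t 21.8 pos [ 0.4503 -0.2178  0.2255] rpy [-8.998e+01  1.000e-02  6.037e+01] F [ 0.2 -0.5 -0.1] w 0.0876
  tx,ty,tz [-0.0094  0.0255  0.0525] turn -0.0006
```

View pics/w7.png

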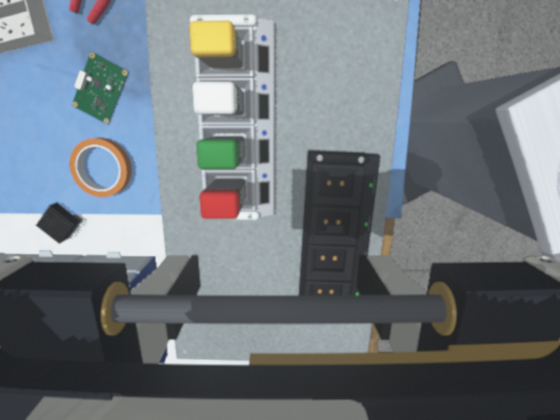

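View pics/s7.png

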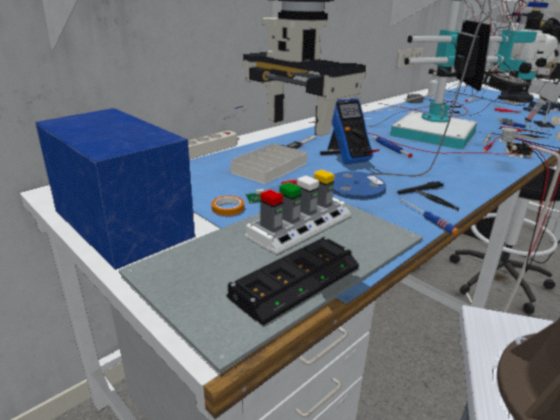

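All four packs stand in the analyser in the right order: wrist view red (220,204), green (218,153), white (215,98), yellow (213,39). Their cap tops are all at 0.108 m, and the charger is empty. The tape and the circuit board look undisturbed, and the gripper is clear of everything.

```bash
python3 -c "
from plant import r
print(r.close_job())"
```

```text
the job is handed in; nothing more can be done
None
```

All four packs are in the analyser in the charger's order: red in bay 1, green in bay 2, white in bay 3 and yellow in bay 4. I let go of each one and handed the job in after about 22 s.

- **Seating:** every cap top measured 0.108 m high, the same as when seated in the charger. Each cap lay within about 1.5 mm of its bay centre. The picked-out rows line up with the analyser at about 60.4°; white's own outline was muddled in the last fit, but its position and height were fine.
- **Forces and clearance:** the highest contact force in the readings was about 7 N, and the gripper was open and clear of everything at the end.
- **Bystanders:** I did not touch the tape, cutters or circuit board. The tape and the board looked undisturbed in the last pictures. The cutters showed only partly, and I did not measure any of the three again.

No check failed.

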